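# Extend the telescopic scrubbing brush to its second stop and hold it ready

### The arm

A 6-joint arm with a two-finger parallel gripper is mounted at the origin on the work surface. World frame = base frame: x ahead of the robot, y to its left, z up, the work surface at z = 0. Lengths are in mm, angles in rad, forces in N, time in s.
With the tool pointing down it reaches from about 300 to 775 mm from the base axis. Payload 14.6 kg.
Tool frame: the origin (TCP) lies between the finger pads; the fingertips stand ahead of it and the grasp point (between the pads) lies 11 mm behind it (manip.finger_overhang is the z of the fingertips in the tool frame, in mm); z points along the fingers, y is the line along which they close (so a half turn about z gives the same grasp; the last joint's range is limited). The gripper opens to 94 mm and grips with 3 to 60 N. Pads are 16 mm wide; open, the fingers measure 119 mm over their backs; the gripper's body (75 mm by 177 mm) begins 78 mm behind the grasp point.
Start: joints at [-0.067, 0.3, 1.521, -0, 1.321, -0.067], TCP at [549.99, -0.002, 213.446] pointing down, gripper open.
Joint ranges: [-3.03, 3.03], [-0.79, 2.21], [0.23, 2.52], [-1.04, 4.18], [0, 3.07], [-2.55, 2.55]. Speed limits (rad/s): [2.22, 2.22, 2.57, 3.14, 3.14, 3.14].

### API

Orientations are given as [roll, pitch, yaw] about the fixed x, y, z axes, in that order (R = Rz(yaw) Ry(pitch) Rx(roll)).
In Python, from cell import manip gives the robot as it stands.
- The arm moves only by the tool jog_arm, never from a script. Its argument "series" is a list of rows, each a list of 7 numbers: the shift along the world's x, y, z as a fraction of full scale, then the turn, a rotation vector about the world's x, y, z as a fraction of full scale, then the closure, from 0 (fully open) to 1 (shut). In form: [[dx, dy, dz, wx, wy, wz, fingers], ...]. A call has 1 to 8 rows; each row is the pose to reach, as a shift and turn from the pose commanded when the call began; what a row does not reach only later rows make up. Full scale, the value 1, is 120 mm for a shift and 90 degrees for a turn. A row lasts 1/12 s, in which the tool goes at most 41.7 mm and 7.16 degrees, less where a joint would pass 70% of its speed; a pose out of reach is approached as far as the arm can. A call with a number of a shift or a turn outside -1 to 1 is refused whole. A call with a gripper value outside its range is refused whole. The fingers move at their own pace and stop on an object; "grip_force" is the grip in N (left out, the last holds). Time passes only in rows, so rows that repeat a pose let the fingers close. It gives the time, the measured TCP pose, the force, the opening and the grip force at its end, in the units of the state.
- manip.read_state(): the state, without advancing time (a new reading comes with each control period).
- manip.camera(name): name is "scene" or "side" or "wrist"; returns a dict with "frame" (420x560x3 uint8, red, green, blue), "vfov" (degrees; the focal length in pixels is half the picture's height over the tangent of half this angle, whatever the lens; pixels are square), "cx", "cy" (the principal point, pixels), "R" (3x3) and "t" (3): a world point X has camera coordinates R X + t; the wrist camera has in their place "hand_eye" (4x4, takes a point from camera to tool coordinates, whose origin is the TCP and whose axes are the flange's). Camera axes: x right, y down, z forward; pixel columns grow to the right and rows downward; lengths in mm; the calibration is good to about 2 mm. A picture is of the moment at which its call begins: read the wrist's pose just before it. There is no depth.
- manip.sign_off(): hands the job in; it is judged then, once.
The state is a dict: "clock": time; "joints": joint angles; "qd": joint speeds; "effort": joint torques, N m; "eef_pos": TCP position; "eef_rot": TCP orientation; "wrist_force": force on the tool from outside, world axes, zero at the start; "moment": the same for the moment, N m; "finger_gap": finger opening in mm; "finger_force": force on a finger pad.
Only numpy, scipy, OpenCV 4.12 (cv2) and the standard library are available. Lean on these libraries where they do the work, as an engineer would, in place of code of your own. Each camera call takes 0.05 s, during which the arm holds its last target. There are 200 camera calls.

### The job

The telescopic scrubbing brush lies pushed together in its drip stand beside the hob. Squeeze in the button on its collar and, with it in, pull the handle away from the brush head, past the first stop to the second and last, then let the button spring out so that it locks. Take the brush by its grip, lift it level out of the stand and finish holding it there, extended and locked, about 15 cm above where it lay, without shifting the other kitchen things.

Things in the scene. Friction and masses are not known exactly. Their poses are not given: they have to be found in the camera images.
- brush: handle of the brush, lying level. Origin on the long axis in the middle of the collar, 60 mm above the counter in the stand. +y to the brush head, +x to the button's side, z up. Collar: white block 36 wide (x), 32 high, y -22 to 22 mm, then a step 32 wide to y -36. The whole brush weighs about 300 g (varies); extended, it balances about y = -35
- brush_grip (a point): point on the axis of the grip, y = -65 in the brush frame, a good place to lift by. Grip: dark rubber bar with flat sides, 28 wide (x), 30 high, y -22 to -222 mm, then a hanging loop to y -241. With the brush extended in the stand this point is 42 mm clear of the saddle's middle
- button_face (a point): middle of the outer face of the lock button: plain grey key 16 long (y), 14 high, on the collar's +x side, at y = 0. It stands 5 mm proud and goes in along the brush's -x, flush when fully in: gripping the collar across x (41 mm over the button) squeezes it in, and the pads then bear on the collar
- brush_button (a joint): how far the button is pressed, m: 0 out, 0.005 fully in. Spring 3 N at rest, 8 N fully in; comes out by itself. The tube is free from about 0.0035. Let go between stops, it rides on the tube and drops into the next stop, locking there
- brush_tube (a joint): how far tube and head are drawn out of the handle, m: 0 pushed together and locked, 0.050 first stop, 0.100 second stop, hard end at 0.101. A locked stop has 1.5 mm of play. Slides with about 1.5 N of friction and stays where it is left
- brush_head (a point): middle of the brush head, on the brush's axis; 72 mm before the handle's origin when pushed together, 172 mm at the second stop. White block 46 wide, 70 long, 14 high, bristles to 23 mm below the axis, on a square steel tube 14 x 14 mm that comes out of the collar
- stand: steel drip stand fixed to the counter, origin under its middle, +y towards the brush head. Tray 90 wide (x), 360 long, rim 12 mm high, with two slotted uprights. At the start the brush's origin is at (0, 57, 60) mm in this frame, axes parallel. The extended brush rests stably in it when let go
- stand_fork (a point): middle of the slot floor of the fork plate, at (0, 85, 53) mm in the stand frame: 8 thick (y), 50 wide, 72 high, slot 17 mm wide, open upward. It takes the tube between head and collar (2 mm play each): it holds the head back while the handle is pulled towards the stand's -y
- stand_saddle (a point): middle of the slot floor of the saddle, at (0, -150, 45) mm in the stand frame: 10 thick (y), 51 wide, 62 high, slot 31 mm wide, open upward. The grip rests and slides in it
- silicone_lid: round blue silicone lid, 180 mm across, 31 high, on the near zone of the induction hob (black glass 580 x 340 mm, 6 mm high, to the robot's left, a saucepan on its far zone); origin under its middle. Leave alone
- lunchbox: orange plastic lunchbox 186 x 126 x 64 mm high; origin under its middle. Leave alone
- dish: small white ceramic dish, 90 mm across, 24 high, on the button side of the stand; origin under its middle. Leave alone
- ladle: steel ladle lying on the counter on the other side of the stand, bowl 90 mm across and 32 high, straight handle 8 mm thick towards its -y, about 345 mm long overall; origin under the bowl. Leave alone

How it is judged:
By the outcome, as a careful person would: the job done as asked, in the order asked, and still so for the second after the job is handed in, while the arm keeps its last pose, push and grip.
It also fails if it takes over 45 s, if anything falls off the work surface, if the arm or the gripper's body presses on something with over 40 N, if the wrist force passes 120 N, or if a joint passes its speed limit or range.

## Working session

There is one attempt and no reset: what is moved stays moved. The work goes in short steps, Python scripts to look and compute and a tool call to move; the robot and the scene stay as the last step left them, time stands still between calls to the robot, and variables do not carry over. Pictures are saved under pics/ and viewed, at most 10 in all, crops included, and the job is handed in when it is done.

Besides the shell and the picture viewer there is one more tool, called after ">>>" in YAML: its name, and indented under it one key for each argument. jog_arm: Moves the arm, as the interface text tells. Its arguments: {"type":"object","properties":{"series":{"type":"array"},"grip_force":{"type":"number"}},"required":["series"]}

```bash
mkdir -p pics; ls; cat > h.py <<'E'
import numpy as np,cv2
from cell import manip
from scipy.spatial.transform import Rotation as Ro
def shot(n,name):
    s=manip.read_state(); c=manip.camera(n); np.save('pics/'+name+'.npy',{'c':c,'s':s},allow_pickle=True)
    cv2.imwrite('pics/'+name+'.png',c['frame'][:,:,::-1]); return c,s
def cal(name):
    d=np.load('pics/'+name+'.npy',allow_pickle=True).item(); c=d['c'];s=d['s']
    f=210/np.tan(np.radians(c['vfov']/2)); K=np.array([[f,0,c['cx']],[0,f,c['cy']],[0,0,1]])
    if 'hand_eye' in c:
        T=np.eye(4);T[:3,:3]=Ro.from_euler('xyz',s['eef_rot']).as_matrix();T[:3,3]=s['eef_pos']
        W=np.linalg.inv(T@np.array(c['hand_eye']));return K,W[:3,:3],W[:3,3]
    return K,np.array(c['R']),np.array(c['t'])
def atz(name,u,v,z):
    K,R,t=cal(name); d=R.T@np.linalg.inv(K)@[u,v,1]; o=-R.T@t
    return o+d*(z-o[2])/d[2]
def proj(name,X):
    K,R,t=cal(name); p=K@(R@np.array(X)+t); return p[:2]/p[2]
E
python3 - <<'E'
from h import *
s=manip.read_state();print(s)
ims=[]
for n in('scene','side','wrist'):
    c,s=shot(n,n+'0');ims.append(c['frame'][:,:,::-1]);print(n,{k:v for k,v in c.items() if k!='frame'})
E
```

```text
pics
{'clock': 0.0, 'joints': array([-6.65893189e-02,  3.00477539e-01,  1.52160132e+00, -7.85596651e-06,
        1.32070389e+00, -6.65771631e-02]), 'qd': array([-0.0008302 , -0.00107179, -0.00045101,  0.00028178,  0.00037525,
       -0.00107435]), 'effort': array([-1.53750298e-03, -5.31805658e+01, -3.52735734e+01,  7.07558286e-02,
        2.43994006e-02, -4.79655944e-05]), 'eef_pos': array([5.49736527e+02, 1.85081813e-02, 2.12874236e+02]), 'eef_rot': array([-3.14040469e+00, -7.15823140e-05,  1.57078608e+00]), 'wrist_force': array([ 0.56873084,  0.03443534, -0.12625927]), 'moment': array([ 0.03480587,  0.0525838 , -0.00050767]), 'finger_force': 0.0, 'finger_gap': 93.91737556822852}
scene {'vfov': 56.17895730706046, 'cx': 279.9977453928332, 'cy': 208.53751401126294, 'R': array([[ 0.03966425,  0.99916504,  0.00979679],
       [ 0.84017057, -0.02804224, -0.54159676],
       [-0.54086982,  0.029713  , -0.84058133]]), 't': array([ -44.16333451, -445.15926569, 1542.85617699])}
side {'vfov': 49.93022308027051, 'cx': 276.5798839113376, 'cy': 216.94050336596732, 'R': array([[ 0.76569468, -0.64305487, -0.01385974],
       [-0.45316443, -0.52404709, -0.72112179],
       [ 0.45645773,  0.55843986, -0.69266966]]), 't': array([-435.20148427,  350.00918682, 1345.34845569])}
wrist {'vfov': 61.141476447324685, 'cx': 276.05336001093696, 'cy': 207.99520521857406, 'hand_eye': array([[-4.33122625e-04, -9.69062047e-01, -2.46816860e-01,
         7.21163290e+01],
       [ 9.99998680e-01, -8.06303303e-04,  1.41090797e-03,
        -7.78828265e-01],
       [-1.56626662e-03, -2.46815923e-01,  9.69061116e-01,
        -1.71324948e+02],
       [ 0.00000000e+00,  0.00000000e+00,  0.00000000e+00,
         1.00000000e+00]])}
```

View pics/scene0.png

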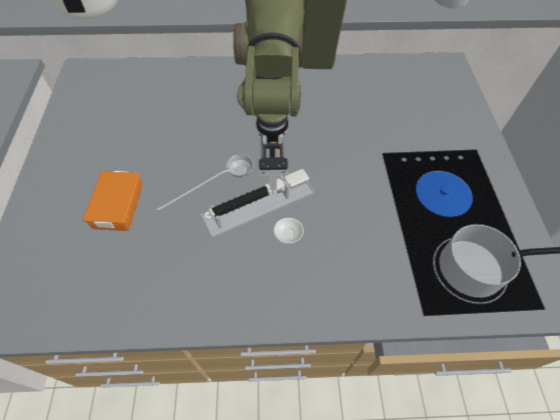

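View pics/wrist0.png

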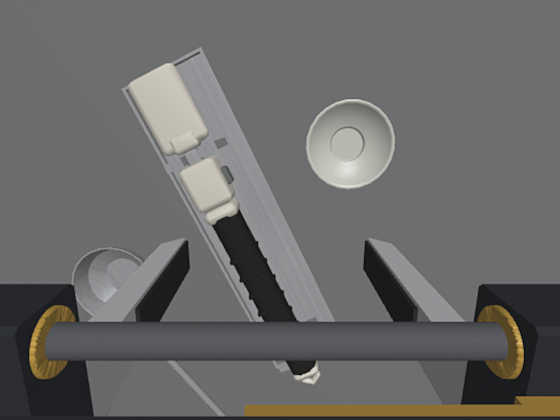

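The scene picture shows the brush in its stand at (260,205), with the ladle up-left and the dish below it. In the wrist picture the collar is at about (208,187), the grey button at (228,174), the head at (168,108) and the grip runs to (305,375). I'll enlarge it.

```bash
python3 - <<'E'
from h import *
im=cv2.imread('pics/wrist0.png')[40:240,110:310]
cv2.imwrite('pics/cropa.png',cv2.resize(im,None,fx=3,fy=3,interpolation=cv2.INTER_CUBIC))
E
```

```text
(no output)
```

View pics/cropa.png

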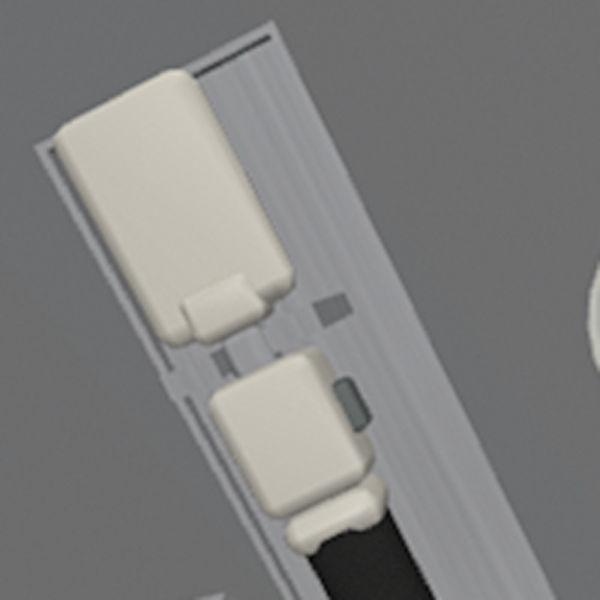

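```bash
python3 - <<'E'
from h import *
f=lambda u,v,z:atz('wrist0',110+u/3,40+v/3,z)
L=f(37,147,12);R=f(273,22,12);print(L,R,np.linalg.norm(L-R))
x=(R-L)/90; print('x ang',np.degrees(np.arctan2(x[1],x[0])))
for n,p in dict(FL=(212,392),FR=(322,350),BR=(366,462),BL=(277,514)).items(): print(n,f(*p,76))
for n,p in dict(FL=(57,133),FR=(185,70),BR=(290,285),BL=(170,345)).items(): print('head',n,f(*p,67))
from scipy.optimize import least_squares
# brush frame fit: (world corner px)
pts=[((-45,180,12),(37,147)),((45,180,12),(273,22)),((-23,57+107,67),(55,130)),((23,57+107,67),(188,66)),((23,57+37,67),(296,285)),((-23,57+37,67),(168,350)),((23,57,60),(357,405)),((-18,35,76),(273,520)),((-18,79,76),(207,388))]
def P(p,X):
    c,s=np.cos(p[2]),np.sin(p[2]); return [p[0]+c*X[0]-s*X[1],p[1]+s*X[0]+c*X[1],X[2]]
def res(p): return np.ravel([proj('wrist0',P(p,X))-[110+q[0]/3,40+q[1]/3] for X,q in pts])
th=np.arctan2(x[1],x[0]);m=(L+R)/2
r=least_squares(res,[m[0]+180*np.sin(th),m[1]-180*np.cos(th),th],loss='soft_l1');p=r.x
print(p,np.degrees(p[2]));print(res(p).reshape(-1,2).round(1))
for n,X in dict(origin=(0,57,60),grip=(0,-8,60),loop=(0,57-241,60),fork=(0,85,53),sad=(0,-150,45)).items(): print(n,np.round(P(p,X),1),[proj(c,P(p,X)).round(1) for c in('wrist0','scene0','side0')])
cv2.imwrite('pics/sidecrop.png',cv2.resize(cv2.imread('pics/side0.png')[120:320,150:400],None,fx=3,fy=3))
E
```

```text
[396.35683439  99.66556959  12.        ] [476.67701394 138.03009036  12.        ] 89.01217723988906
x ang 25.531233701103027
FL [466.20428243  27.24849754  76.        ]
FR [498.65281093  39.3770677   76.        ]
BR [510.29105189   6.45293709  76.        ]
BL [483.19364022  -9.41649297  76.        ]
head FL [424.97207381  99.34949575  67.        ]
head FR [462.26585702 115.94730031  67.        ]
head BR [488.62042356  57.29679899  67.        ]
head BL [452.29398898  39.91204633  67.        ]
[ 5.12645352e+02 -3.87974327e+01  4.38581079e-01] 25.128844798427448
[[-1.5 -5.7]
 [-0.  -5.9]
 [-2.7  0.3]
 [ 0.6 -3.2]
 [ 3.7  1.4]
 [ 0.5  2.1]
 [ 3.4 -1.8]
 [-0.3  3.7]
 [-2.1  3.8]]
origin [488.4  12.8  60. ] [array([210.2, 183.7]), array([276.3, 186.9]), array([255.9, 240.1])]
grip [516. -46.  60.] [array([241.6, 243.7]), array([257.6, 194.6]), array([273.2, 245.9])]
loop [ 590.8 -205.4   60. ] [array([314.6, 383.4]), array([204. , 216.8]), array([322.5, 262.3])]
fork [476.5  38.2  53. ] [array([197.5, 155.3]), array([284.2, 184.9]), array([248.7, 239. ])]
sad [ 576.3 -174.6   45. ] [array([300.8, 349.7]), array([215.3, 215. ]), array([312.5, 262. ])]
```

View pics/sidecrop.png

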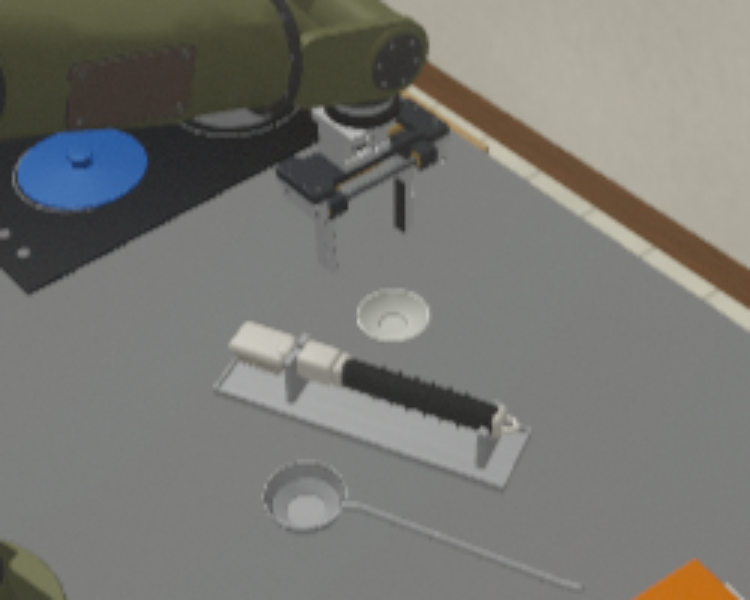

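The fitted pose projects to the collar (320,362) and the saddle (489,428) in the side crop, which matches. Next I'll move over the collar, turned 25°, for a closer look.

>>> jog_arm:
  series:
    - [-0.511,0.107,-0.11,0,0,0.279,0]
    - [-0.511,0.107,-0.11,0,0,0.279,0]
    - [-0.511,0.107,-0.11,0,0,0.279,0]
    - [-0.511,0.107,-0.11,0,0,0.279,0]
    - [-0.511,0.107,-0.11,0,0,0.279,0]
    - [-0.511,0.107,-0.11,0,0,0.279,0]

```text
clock: 0.65
eef_pos: [488.7, 12.8, 200.2]
eef_rot: [-3.142, -0.0, 2.007]
wrist_force: [0.6, 0.3, -0.2]
finger_gap: 94.0
finger_force: 0.0
```

```bash
python3 - <<'E'
from h import *
c,s=shot('wrist','w1');print(s['eef_pos'],s['eef_rot'],s['qd'].round(3),manip.finger_overhang)
im=cv2.imread('pics/w1.png')[80:280,150:400]
cv2.imwrite('pics/w1c.png',cv2.resize(im,None,fx=3,fy=3,interpolation=cv2.INTER_CUBIC))
E
```

```text
[488.69063787  12.83784955 200.22106218] [-3.14154749e+00 -2.93917657e-05  2.00660048e+00] [-0.003  0.007 -0.003 -0.     0.     0.017] 8.0
```

View pics/w1c.png

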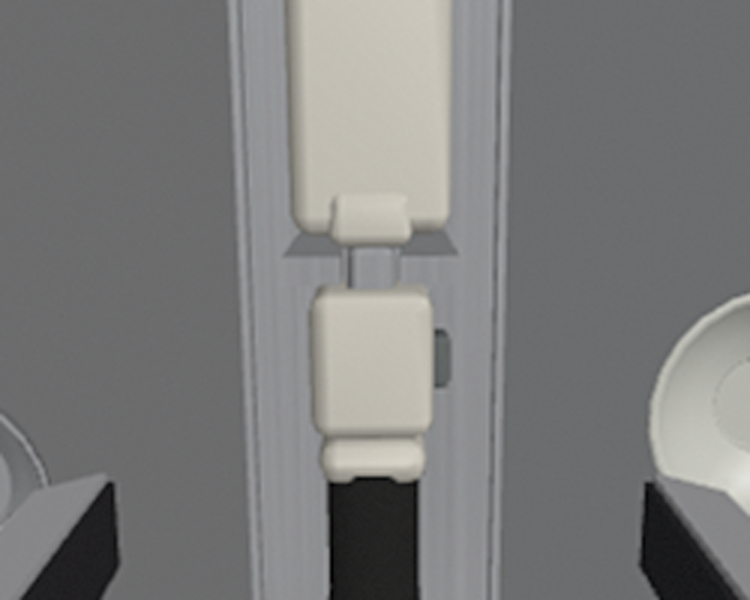

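```bash
python3 - <<'E'
from h import *
f=lambda u,v,z:atz('w1',150+u/3,80+v/3,z)
print('collar',f(373,360,76),'btn',f(443,358,60),'w',np.linalg.norm(f(312,360,70)-f(434,360,70)),'len',np.linalg.norm(f(373,285,76)-f(373,436,76)))
a,b=f(370,20,67),f(374,540,75);d=a-b;print('yaw brush',np.degrees(np.arctan2(-d[0],d[1])))
a,b=(f(232,0,12)+f(508,0,12))/2,(f(258,600,12)+f(496,600,12))/2;d=a-b;print('tray',a,np.degrees(np.arctan2(-d[0],d[1])), np.linalg.norm(f(232,0,12)-f(508,0,12)))
print(np.degrees(manip.read_state()['eef_rot'][2])-90, f(373,360,60))
print('dish',f(757,415,24),'proj tcp',proj('w1',[488.7,12.8,200.2]))
E
```

```text
collar [485.66928862  15.77985892  76.        ] btn [505.94004748  21.79481134  60.        ] w 35.397645297816055 len 44.08973897638212
yaw brush 25.317895773141508
tray [441.32246983 108.63907428  12.        ] 25.54365777038331 87.94535509201874
24.95163889366158 [487.17752192  12.39601079  60.        ]
dish [616.667333    42.29148957  24.        ] proj tcp [276.39720616 261.65289135]
```

The stand lines up with the tool to within 0.5°. The collar spans crop columns 312–434 and rows 285–436, and measures 35 × 44 mm, which matches. Descending around the collar.

>>> jog_arm:
  series:
    - [-0.0225,0.021,-0.3,0,0,0.005,0]
    - [-0.0225,0.021,-0.6,0,0,0.005,0]
    - [-0.0225,0.021,-0.8,0,0,0.005,0]
    - [-0.0225,0.021,-0.95,0,0,0.005,0]
    - [-0.0225,0.021,-0.95,0,0,0.005,0]
    - [-0.0225,0.021,-0.95,0,0,0.005,0]

```text
clock: 1.2
eef_pos: [485.9, 15.3, 86.1]
eef_rot: [-3.14, -0.001, 2.015]
wrist_force: [-0.3, 0.0, 0.0]
finger_gap: 94.0
finger_force: 0.0
```

>>> jog_arm:
  series:
    - [0,0,-0.15,0,0,0,0.2]
    - [0,0,-0.31,0,0,0,0.3]
    - [0,0,-0.31,0,0,0,0.4]
    - [0,0,-0.31,0,0,0,0.4]
    - [0,0,-0.31,0,0,0,0.4]
    - [0,0,-0.31,0,0,0,0.4]

```text
clock: 1.7
eef_pos: [486.8, 15.3, 50.6]
eef_rot: [3.14, 0.001, 2.017]
wrist_force: [0.6, 0.1, 0.6]
finger_gap: 58.3
finger_force: 0.0
```

```bash
python3 - <<'E'
from h import *
c,s=shot('wrist','w2');print(s['eef_pos'],s['eef_rot'],s['finger_gap'],s['wrist_force'])
E
```

```text
[486.80568634  15.33708785  50.61334079] [3.13958977e+00 1.06916780e-03 2.01669372e+00] 58.33519766843347 [0.57557556 0.13064339 0.58587894]
```

View pics/w2.png

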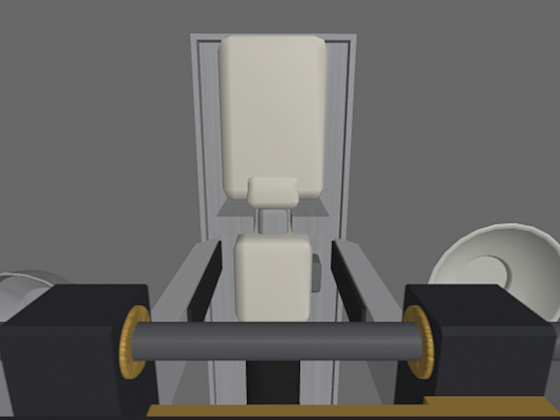

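The open pads straddle the collar: pads at columns 218 and 335, collar 235–312, button (316,273). The collar sits about 1.4 mm left of the pads' middle, so I'll correct for that and squeeze.

>>> jog_arm:
  series:
    - [-0.014,0.0025,-0.0125,0,0,0,0.4]
    - [-0.014,0.0025,-0.0125,0,0,0,0.5]
    - [-0.014,0.0025,-0.0125,0,0,0,0.55]
    - [-0.014,0.0025,-0.0125,0,0,0,0.6]
    - [-0.014,0.0025,-0.0125,0,0,0,1]
    - [-0.014,0.0025,-0.0125,0,0,0,1]
    - [-0.014,0.0025,-0.0125,0,0,0,1]
    - [-0.014,0.0025,-0.0125,0,0,0,1]
  grip_force: 25

```text
clock: 2.42
eef_pos: [484.5, 15.7, 47.7]
eef_rot: [3.141, 0.0, 2.017]
wrist_force: [1.2, 0.7, 3.5]
finger_gap: 36.0
finger_force: 25.0
```

>>> jog_arm:
  series:
    - [0,0,0,0,0,0,1]
    - [0,0,0,0,0,0,1]
    - [0,0,0,0,0,0,1]

```text
clock: 2.67
eef_pos: [484.5, 15.7, 47.7]
eef_rot: [3.141, 0.0, 2.017]
wrist_force: [0.1, 1.9, 5.2]
finger_gap: 35.7
finger_force: 25.0
```

The gap is 36 mm, so the button is fully in. Pulling slowly.

>>> jog_arm:
  series:
    - [0.009,-0.019,0.004,0,0,0,1]
    - [0.018,-0.0376,0.004,0,0,0,1]
    - [0.036,-0.075,0.004,0,0,0,1]
    - [0.054,-0.113,0.004,0,0,0,1]
    - [0.0715,-0.1505,0.004,0,0,0,1]
    - [0.0715,-0.1505,0.004,0,0,0,1]

```text
clock: 3.17
eef_pos: [493.1, -3.4, 47.8]
eef_rot: [-3.141, 0.0, 2.016]
wrist_force: [0.1, -1.6, -1.1]
finger_gap: 35.7
finger_force: 25.0
```

```bash
python3 - <<'E'
from h import *
c,s=shot('wrist','w3');print(s['eef_pos'],s['wrist_force'],s['finger_gap'])
E
```

```text
[493.0950474   -3.38201615  47.78505075] [ 0.10143242 -1.55328015 -1.09759218] 35.71314712714736
```

View pics/w3.png

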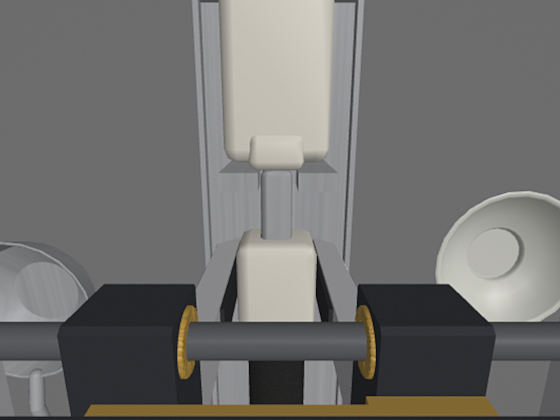

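The tube is drawing out, with bare tube at rows 170–235, and the head is held by the fork. Continuing to about 95 mm.

>>> jog_arm:
  series:
    - [0.036,-0.075,0,0,0,0,1]
    - [0.075,-0.158,0,0,0,0,1]
    - [0.115,-0.242,0,0,0,0,1]
    - [0.154,-0.324,0,0,0,0,1]
    - [0.193,-0.406,0,0,0,0,1]
    - [0.231,-0.486,0,0,0,0,1]
    - [0.268,-0.5645,0,0,0,0,1]
    - [0.268,-0.5645,0,0,0,0,1]

```text
clock: 3.88
eef_pos: [525.8, -72.0, 48.0]
eef_rot: [3.141, 0.001, 2.016]
wrist_force: [0.6, 0.1, -3.8]
finger_gap: 35.8
finger_force: 25.0
```

>>> jog_arm:
  series:
    - [0.007,-0.015,0,0,0,0,1]
    - [0.0143,-0.03,0,0,0,0,1]
    - [0.0143,-0.03,0,0,0,0,1]
    - [0.0143,-0.03,0,0,0,0,1]

```text
clock: 4.22
eef_pos: [526.7, -73.6, 48.1]
eef_rot: [-3.142, 0.0, 2.017]
wrist_force: [-0.2, 0.3, -3.3]
finger_gap: 36.0
finger_force: 25.0
```

>>> jog_arm:
  series:
    - [0.0036,-0.0075,0,0,0,0,1]
    - [0.0072,-0.015,0,0,0,0,1]
    - [0.0072,-0.015,0,0,0,0,1]
    - [0.0072,-0.015,0,0,0,0,1]

```text
clock: 4.55
eef_pos: [527.6, -75.5, 48.0]
eef_rot: [-3.142, -0.0, 2.017]
wrist_force: [-0.8, 0.8, -3.5]
finger_gap: 35.7
finger_force: 25.0
```

>>> jog_arm:
  series:
    - [0.0036,-0.0075,0,0,0,0,1]
    - [0.0072,-0.015,0,0,0,0,1]
    - [0.0072,-0.015,0,0,0,0,1]
    - [0.0072,-0.015,0,0,0,0,1]

```text
clock: 4.88
eef_pos: [528.4, -77.4, 48.0]
eef_rot: [-3.141, -0.0, 2.017]
wrist_force: [-0.7, 1.2, -3.4]
finger_gap: 35.9
finger_force: 25.0
```

>>> jog_arm:
  series:
    - [0.0036,-0.0075,0,0,0,0,1]
    - [0.0036,-0.0075,0,0,0,0,1]
    - [0.0036,-0.0075,0,0,0,0,1]

```text
clock: 5.13
eef_pos: [528.5, -77.5, 48.0]
eef_rot: [-3.141, -0.002, 2.017]
wrist_force: [-5.5, 9.4, 0.6]
finger_gap: 35.2
finger_force: 25.0
```

>>> jog_arm:
  series:
    - [0.0036,-0.0075,0,0,0,0,1]
    - [0.0036,-0.0075,0,0,0,0,1]
    - [0.0036,-0.0075,0,0,0,0,1]

```text
clock: 5.38
eef_pos: [528.6, -77.6, 48.0]
eef_rot: [-3.141, -0.003, 2.017]
wrist_force: [-7.5, 14.5, 4.4]
finger_gap: 35.9
finger_force: 25.0
```

```bash
python3 - <<'E'
from h import *
c,s=shot('wrist','w4');print(s['eef_pos'],s['wrist_force'],s['moment'],s['finger_gap'])
im=np.hstack([c['frame'][0:300,150:400,::-1],shot('side','s4')[0]['frame'][120:320,150:400,::-1][:,:].repeat(1,0) if 0 else np.zeros((300,1,3),np.uint8)])
cv2.imwrite('pics/w4c.png',cv2.resize(im,None,fx=2,fy=2))
E
```

```text
[528.56603416 -77.64190834  47.966329  ] [-7.54341414 14.47321605  4.40703277] [ 2.44486345  1.19920961 -0.06660041] 35.92015929795761
```

View pics/w4c.png

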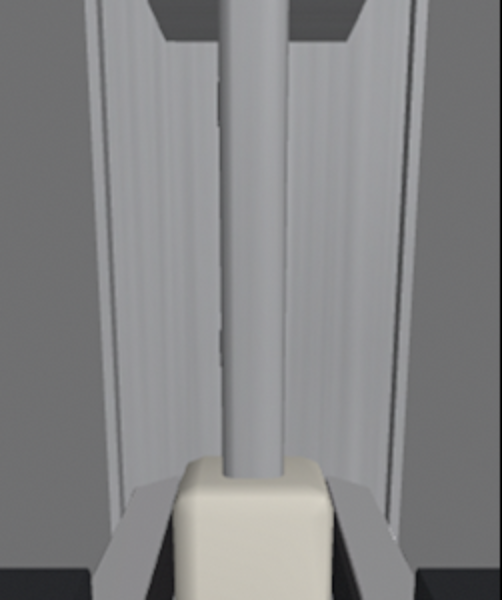

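The hard end is reached: 16 N, with the tube drawn right out. I'll ease off the pull and let the button out.

>>> jog_arm:
  series:
    - [-0.0036,0.0075,0,0,0,0,1]
    - [-0.0075,0.0158,0,0,0,0,1]
    - [-0.0075,0.0158,0,0,0,0,1]
    - [-0.0075,0.0158,0,0,0,0,0.3]
    - [-0.0075,0.0158,0,0,0,0,0.3]
    - [-0.0075,0.0158,0,0,0,0,0.3]
    - [-0.0075,0.0158,0,0,0,0,0.3]
    - [-0.0075,0.0158,0,0,0,0,0.3]

```text
clock: 6.1
eef_pos: [528.5, -77.5, 48.2]
eef_rot: [3.141, 0.0, 2.017]
wrist_force: [1.9, -0.2, 0.8]
finger_gap: 64.5
finger_force: 0.0
```

```bash
python3 - <<'E'
from h import *
c,s=shot('wrist','w5');print(s['eef_pos'],s['wrist_force'],s['finger_gap'])
cv2.imwrite('pics/w5c.png',cv2.resize(c['frame'][150:350,150:400,::-1],None,fx=3,fy=3))
E
```

```text
[528.5291202  -77.45228129  48.18932941] [ 1.91021907 -0.23177106  0.84199833] 64.46592859812036
```

View pics/w5c.png

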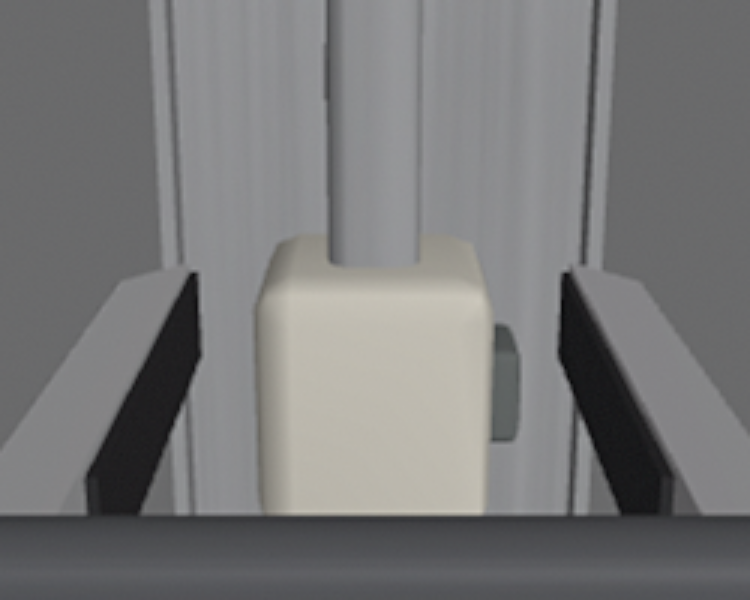

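The button stands fully proud again at crop (505,385), about 4.7 mm as before, so it is locked. Moving back to the grip and closing there.

>>> jog_arm:
  series:
    - [0.057,-0.12,0.005,0,0,0,0.3]
    - [0.115,-0.241,0.005,0,0,0,0.3]
    - [0.172,-0.361,0.005,0,0,0,0.3]
    - [0.227,-0.4805,0.005,0,0,0,0.3]
    - [0.227,-0.4805,0.005,0,0,0,0.4]
    - [0.227,-0.4805,0.005,0,0,0,0.5]
    - [0.227,-0.4805,0.005,0,0,0,0.62]
    - [0.227,-0.4805,0.005,0,0,0,0.62]

```text
clock: 6.82
eef_pos: [555.4, -134.2, 48.6]
eef_rot: [-3.141, -0.0, 2.017]
wrist_force: [0.4, -0.3, 0.5]
finger_gap: 42.4
finger_force: 0.0
```

>>> jog_arm:
  series:
    - [0,0,0,0,0,0,1]
    - [0,0,0,0,0,0,1]
    - [0,0,0,0,0,0,1]
    - [0,0,0,0,0,0,1]
    - [0,0,0,0,0,0,1]
  grip_force: 50

```text
clock: 7.23
eef_pos: [555.6, -134.5, 48.7]
eef_rot: [-3.142, -0.0, 2.017]
wrist_force: [-2.1, 4.2, 3.0]
finger_gap: 27.8
finger_force: 50.0
```

>>> jog_arm:
  series:
    - [-0.0018,0.0038,0,0,0,0,1]
    - [-0.0018,0.0038,0.03,0,0,0,1]
    - [-0.0018,0.0038,0.08,0,0,0,1]
    - [-0.0018,0.0038,0.14,0,0,0,1]
    - [-0.0018,0.0038,0.2,0,0,0,1]
    - [-0.0018,0.0038,0.25,0,0,0,1]
    - [-0.0018,0.0038,0.25,0,0,0,1]

```text
clock: 7.82
eef_pos: [556.1, -134.7, 80.4]
eef_rot: [3.14, 0.002, 2.017]
wrist_force: [0.4, -0.5, -3.7]
finger_gap: 27.7
finger_force: 50.0
```

>>> jog_arm:
  series:
    - [0,0,0.08,0,0,0,1]
    - [0,0,0.2,0,0,0,1]
    - [0,0,0.35,0,0,0,1]
    - [0,0,0.5,0,0,0,1]
    - [0,0,0.65,0,0,0,1]
    - [0,0,0.8,0,0,0,1]
    - [0,0,0.92,0,0,0,1]
    - [0,0,1,0,0,0,1]

```text
clock: 8.48
eef_pos: [555.6, -134.5, 200.6]
eef_rot: [3.14, 0.001, 2.017]
wrist_force: [0.0, 0.0, -2.8]
finger_gap: 27.3
finger_force: 50.0
```

>>> jog_arm:
  series:
    - [0,0,0,0,0,0,1]
    - [0,0,0,0,0,0,1]
    - [0,0,0,0,0,0,1]
    - [0,0,0,0,0,0,1]
    - [0,0,0,0,0,0,1]
    - [0,0,0,0,0,0,1]

```text
clock: 8.98
eef_pos: [555.3, -134.4, 198.1]
eef_rot: [-3.141, -0.001, 2.017]
wrist_force: [-0.0, -0.1, -3.7]
finger_gap: 27.7
finger_force: 50.0
```

```bash
python3 - <<'E'
from h import *
a=shot('side','s6')[0]['frame'][60:340,60:440,::-1];s=manip.read_state();print(s['eef_pos'],s['wrist_force'],s['finger_gap'],s['moment'])
b=shot('scene','c6')[0]['frame'][100:300,60:360,::-1]
cv2.imwrite('pics/s6c.png',cv2.resize(a,None,fx=2,fy=2))
cv2.imwrite('pics/c6c.png',cv2.resize(b,None,fx=2.5,fy=2.5))
E
```

```text
[ 555.35999372 -134.42291937  198.21625941] [ 0.87019502  0.59703719 -3.20611808] 27.774126778035793 [-0.01989746 -0.02656731  0.0420346 ]
```

View pics/s6c.png

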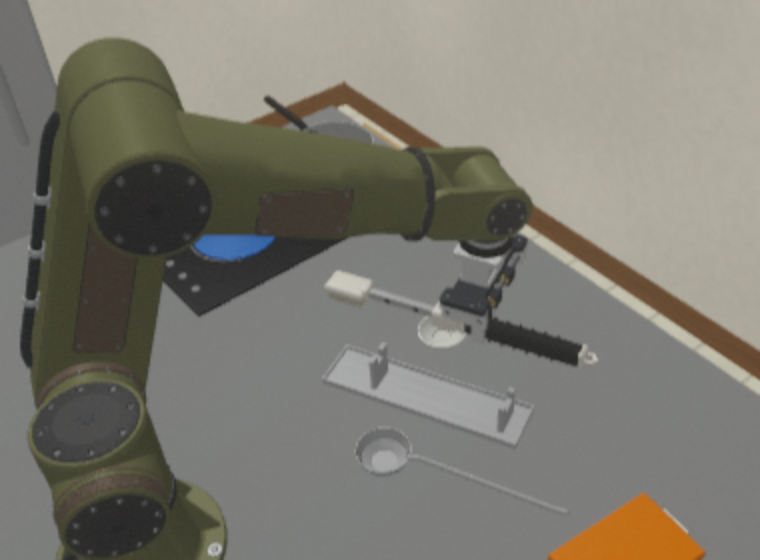

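```bash
python3 - <<'E'
from h import *
g=np.array([555.4,-134.4,209]);d=np.array([-.43,.903,0])
print((proj('side0',g+d*(63+172))-60)*2,(proj('side0',g+d*(63-238))-60)*2, (proj('side0',g+d*(63+172)+[0,0,5])-60)*2)
E
```

```text
[345.99545929 284.43583118] [591.66664953 359.32355123] [345.74379693 282.11898591]
```

The side view shows the brush extended, held level (head (348,288), loop (597,357), within about 1.5°) and clear of the stand, with the other things where they were. Handing in.

```bash
python3 -c "
from cell import manip
print(manip.sign_off())"
```

```text
the job is handed in; nothing more can be done
None
```

I've handed in the job: the brush is drawn out to the second stop, its button is back out and locked, and the arm holds it by the grip, level to about 1.5° and about 15 cm above where it lay; I saw no sign that anything else had moved.

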